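Snap out a tablet's kickstand, then hold the frame upright

ROBOT

A 6-joint arm with a two-finger parallel gripper is mounted at the origin on the work surface. World frame = base frame: x ahead of the robot, y to its left, z up, the work surface at z = 0. Lengths are in m, angles in rad, forces in N, time in s.
With the tool pointing down it reaches from about 0.25 to 0.775 m from the base axis. Payload 4 kg.
Tool frame: the origin (TCP) lies at the very end of the fingers, on their centre line; the grasp point (between the pads) lies 19 mm behind it; z points along the fingers, y is the line along which they close (so a half turn about z gives the same grasp; the last joint's range is limited). The gripper opens to 94 mm and grips with 3 to 60 N. Pads are 16 mm wide; open, the fingers measure 119 mm over their backs; the gripper's body (75 mm by 177 mm) begins 78 mm behind the grasp point.
Start: joints at [1.152, 0.087, 1.371, -0, 1.684, -0.103], TCP at [0.171, 0.523, 0.172] pointing down, gripper open.
Joint ranges: [-3.1, 3.1], [-0.76, 2.03], [0.27, 2.55], [-1.08, 4.22], [0.17, 2.65], [-2.57, 2.57]. Speed limits (rad/s): [2.79, 2.79, 3.14, 3.14, 3.14, 3.14].

INTERFACE

Orientations are given as [roll, pitch, yaw] about the fixed x, y, z axes, in that order (R = Rz(yaw) Ry(pitch) Rx(roll)).
In Python, from bench import robot gives the robot as it stands. The module is installed in compiled form; this text tells all that it offers.
- The arm moves only by the tool move_arm, never from a script. Its argument "deltas" is one flat list of numbers, 7 for each row, row after row: the turn, a rotation vector about the tool's x, y, z in rad, then the shift along the tool's x, y, z in cm, then the closure, from -1 (fully open) to 1 (shut). A call has 1 to 8 rows; each row is the pose to reach, as a shift and turn from the pose commanded when the call began, along the tool's axes at that moment; what a row does not reach only later rows make up. A row lasts 1/10 s, in which the tool goes at most 50 mm and 8.59 degrees, less where a joint would pass 70% of its speed; a pose out of reach is approached as far as the arm can. A call with a gripper value outside its range is refused whole. The fingers move at their own pace and stop on an object; the grip force is fixed at half the most. Time passes only in rows, so rows that repeat a pose let the fingers close. It gives the time, the measured TCP pose, the force, the opening and the grip force at its end, in the units of the state.
- robot.get_obs(): the state, without advancing time (a new reading comes with each control period).
- robot.snapshot(name): name is "side" or "top"; returns a dict with "image" (480x640x3 uint8, red, green, blue), "depth" (480x640 float32, m along the optical axis (not along the pixel's ray), 0 where there is no reading), "fov_y" (degrees; the focal length in pixels is half the picture's height over the tangent of half this angle, whatever the lens; pixels are square), "cx", "cy" (the principal point, pixels), "D" ([k1, k2, p1, p2, k3] as OpenCV has them; the pictures are not rectified), "origin" and "orientation" of the camera in the world. Camera axes: x right, y up, looking along -z (the intrinsics and any distortion apply to the point x, -y, -z); pixel columns grow to the right and rows downward; lengths in m; the calibration is good to about 2 mm. A picture is of the moment at which its call begins.
- robot.close_job(): hands the job in; it is judged then, once.
The state is a dict: "time": time; "joint_positions": joint angles; "qvel": joint speeds; "joint_torque": joint torques, N m; "tool_pos": TCP position; "ee_rot": TCP orientation; "wrist_force": force on the tool from outside, world axes, zero at the start; "wrist_torque": the same for the moment, N m; "width": finger opening in m; "finger_force": force on a finger pad.
Only numpy, scipy, OpenCV 4.12 (cv2) and the standard library are available. Lean on these libraries where they do the work, as an engineer would, in place of code of your own. Each camera call takes 0.05 s, during which the arm holds its last target. There are 200 camera calls.

TASK

The new kickstand hinge on the silver tablet frame needs checking: while the frame still lies on its sloping rest, flip the kickstand out over centre until it is fully open against its stop. Then take the frame by its top edge, off the rest, stand it upright on its lower edge on the mat, and finish holding it there so that it cannot tip, kickstand still open. Leave everything else on the desk where it is.

Things in the scene. Friction and masses are not known exactly. Their poses are not given: they have to be found in the camera images.
- frame: silver tablet mid-frame, no screen: plate 230 wide (y) x 155 tall (z) x 10 mm thick (x), 0.64 kg. Origin: middle of its lower edge, mid-thickness. z runs up to the top edge, +x out of the back with the kickstand. Starts face down on the rest, lower edge on the mat, leaning 30 deg from upright, top edge towards the robot's side, back facing up and away. z axis vertical = upright
- top_edge (a point): middle of the frame's top edge, 155 mm above its origin along z. The top rim is a plain bar 22 mm deep and 10 mm thick, free to grip along the plate: the rest touches the plate only between 22 and 106 mm above the lower edge
- corner_left (a point): lower edge of the frame at its left (+y) end, mid-thickness
- corner_right (a point): lower edge of the frame at its right (-y) end, mid-thickness
- hub (a point): kickstand's hinge hub on the frame's back, on its middle line, 60 mm above the lower edge, 10.5 mm out from mid-thickness; the hinge axis is the frame's y axis, positive turns carry the frame's z towards its +x. Hub to toe 74 mm
- kickstand (a joint): rad: 0 folded up along the back, toe to the top edge; grows as it swings out and down about the hub; 1.83 open against its stop. A toggle spring drives it away from centre at 0.85: back to 0 before, out to the stop after; 0.04 N m, 0.5 N at the toe, near either end. Steel strap 14 mm wide, 62 mm long, then a toe bent out 40 deg. Frame upright: the open toe clears the mat by 25 mm
- toe (a point): middle of the kickstand's rubber shoe, a round roller 20 mm wide (along the frame's y), 13 mm across. Folded, on the leaning frame, it stands clear on both sides, its middle 30 mm straight above the plate. It can be pinched from above across its width and turns in a light grip as the kickstand swings
- rest: dark sheet-steel wedge rest with a rubber face, 160 mm wide, 93 mm high, fixed. Origin: middle of the line where its slope, prolonged, meets the mat; its slope rises at 60 degrees from the horizontal towards its -x
- mat: grey silicone mat fixed on the desk, 460 mm (x) by 680 mm (y), 3 mm thick; origin in the middle of its underside
- phone: silver phone mid-frame, 148 x 70 x 8 mm, lying on the rotating tray; bystander
- tray_foot: foot of the pale grey rotating tray, 180 mm across and 26 mm high, fixed; bystander
- white_box: white plastic box with press-button lid, shut, 87 x 127 x 52 mm, fixed; bystander
- screwdriver: steel screwdriver with yellow handle, 170 mm long, lying on the mat; bystander
- tweezers: steel tweezers, 140 mm long, lying on the mat; bystander
- magnifier: clear acrylic hand magnifier, lens 84 mm across, 172 mm long overall, lying flat; bystander
- pump_jar: clear jar with white cap, 64 mm across, 85 mm high; bystander

How it is judged:
By the outcome, as a careful person would: the job done as asked, in the order asked, and still so for the second after the job is handed in, while the arm keeps its last pose, push and grip.
It also fails if it takes over 54 s, if anything falls off the work surface, if the arm or the gripper's body presses on something with over 40 N, if the wrist force passes 120 N, or if a joint passes its speed limit or range.

## Working session

There is one attempt and no reset: what is moved stays moved. The work goes in short steps, Python scripts to look and compute and a tool call to move; the robot and the scene stay as the last step left them, time stands still between calls to the robot, and variables do not carry over. Pictures are saved under pics/ and viewed, at most 13 in all, crops included, and the job is handed in when it is done.

Besides the shell and the picture viewer there is one more tool, called by a JSON object that holds its "op" and its "data", one argument or row to a line. move_arm: Moves the arm, as the interface text tells. Its arguments: {"type":"object","properties":{"deltas":{"type":"array","items":{"type":"number"}}},"required":["deltas"]}

```bash
mkdir -p pics
cat > h.py <<'E'
import numpy as np, cv2
from scipy.spatial.transform import Rotation as R
from bench import robot
def rot(o):
    o=np.array(o,float)
    return o if o.shape==(3,3) else (R.from_quat(o).as_matrix() if o.size==4 else R.from_euler('xyz',o).as_matrix())
def snap(n,f=None):
    s=robot.snapshot(n)
    if f: cv2.imwrite('pics/'+f,s['image'][:,:,::-1])
    return s
def KM(s):
    f=240/np.tan(np.radians(s['fov_y'])/2); return np.array([[f,0,s['cx']],[0,f,s['cy']],[0,0,1]])
def cloud(s):
    K=KM(s); v,u=np.mgrid[0:480,0:640]
    p=cv2.undistortPoints(np.stack([u,v],-1).reshape(-1,1,2).astype(np.float64),K,np.array(s['D'],float)).reshape(480,640,2)
    d=s['depth'].astype(float)
    c=np.stack([p[...,0]*d,-p[...,1]*d,-d],-1)
    w=c@rot(s['orientation']).T+np.array(s['origin']); w[d==0]=np.nan
    return w
def proj(s,P):
    c=(np.atleast_2d(P)-np.array(s['origin']))@rot(s['orientation'])
    c=c*[1,-1,-1]
    return cv2.projectPoints(c,np.zeros(3),np.zeros(3),KM(s),np.array(s['D'],float))[0].reshape(-1,2)
E
python3 - <<'E'
from h import *
import pickle
o=robot.get_obs(); print({k:np.round(v,3) for k,v in o.items()})
S={}
for n in('side','top'):
    s=snap(n,n+'0.png');S[n]=s
    print(n,{k:np.round(s[k],3) for k in('fov_y','cx','cy','D','origin','orientation')},(s['depth']>0).mean())
pickle.dump(S,open('s0.pkl','wb'))
E
```

```text
{'time': np.float64(0.0), 'joint_positions': array([ 1.152,  0.088,  1.372, -0.   ,  1.684, -0.103]), 'qvel': array([ 0.001, -0.   , -0.   ,  0.001, -0.   ,  0.   ]), 'joint_torque': array([ 1.0000e-03, -3.4019e+01, -3.0242e+01,  7.2000e-02,  3.3000e-02,
       -0.0000e+00]), 'tool_pos': array([0.171, 0.522, 0.171]), 'ee_rot': array([-3.139, -0.   ,  2.826]), 'wrist_force': array([ 0.563, -0.233, -0.544]), 'wrist_torque': array([ 0.029,  0.028, -0.051]), 'finger_force': np.float64(0.0), 'width': np.float64(0.094)}
side {'fov_y': np.float64(57.912), 'cx': np.float64(317.236), 'cy': np.float64(243.156), 'D': array([0.008, 0.   , 0.   , 0.   , 0.   ]), 'origin': array([0.283, 0.69 , 0.754]), 'orientation': array([ 0.864,  0.004, -2.767])} 0.9960904947916667
top {'fov_y': np.float64(43.961), 'cx': np.float64(316.489), 'cy': np.float64(239.867), 'D': array([-0.009,  0.   ,  0.   ,  0.   ,  0.   ]), 'origin': array([0.216, 0.012, 1.703]), 'orientation': array([ 0.197, -0.005, -1.548])} 0.99611328125
```

View pics/side0.png

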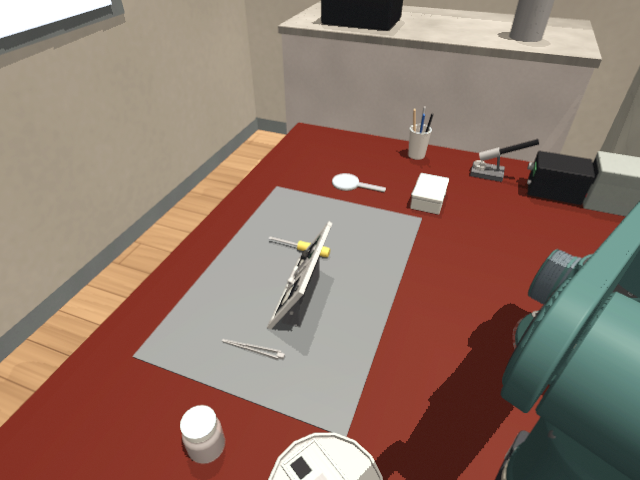

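View pics/top0.png

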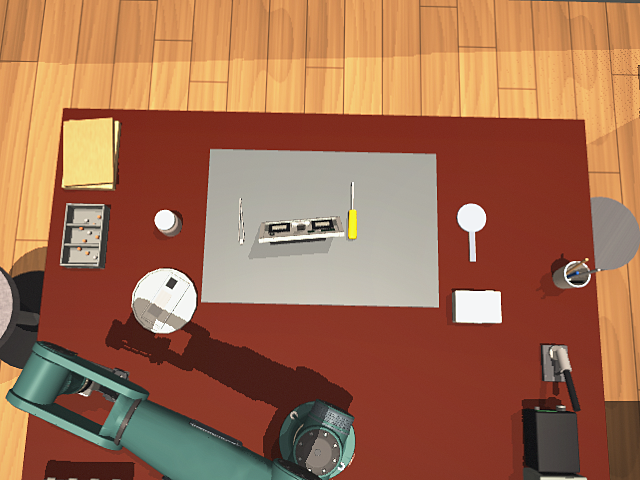

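The side view shows the frame at about (300,275), seen nearly edge-on, with the screwdriver just behind its right end at (310,248). In the top view the frame spans about (258..345, 217..243), with the tweezers at (241,220) and the screwdriver at (352,210). Next I'll measure its pose from both clouds.

Run:
```python
from h import *
import pickle
S=pickle.load(open('s0.pkl','rb'))
for n,(u0,u1,v0,v1) in {'top':(235,365,180,260),'side':(255,345,215,335)}.items():
    w=cloud(S[n]); p=w[v0:v1,u0:u1].reshape(-1,3)
    m=np.nanmedian(p[p[:,2]<.012,2]); print(n,'mat z',m)
    q=p[p[:,2]>.03]
    print(len(q),q.min(0),q.max(0))
    # ransac plane
    best=0;rng=np.random.default_rng(0)
    for _ in range(3000):
        a=q[rng.choice(len(q),3,False)];nn=np.cross(a[1]-a[0],a[2]-a[0]);l=np.linalg.norm(nn)
        if l<1e-7: continue
        nn/=l; i=abs((q-a[0])@nn)<.002
        if i.sum()>best: best=i.sum();I=i
    a=q[I];c=a.mean(0);nn=np.linalg.svd(a-c)[2][2];nn*=np.sign(nn[0]);print('plane',best,c,nn,'lean elev',np.degrees(np.arcsin(nn[2])),'yaw',np.degrees(np.arctan2(nn[1],nn[0])))
    yd=np.array([-nn[1],nn[0],0]);yd/=np.linalg.norm(yd); zd=np.cross(nn,yd)
    if zd[2]<0: zd=-zd
    print('y ext',np.percentile((a-c)@yd,[0,1,99,100]),'z ext',np.percentile((a-c)@zd,[0,1,99,100]))
    r=(q-c)@nn; out=q[(r>.01)]; print('proud pts',len(out), np.c_[(out-c)@yd,(out-c)@zd,(out-c)@nn][:40:2].round(3) if len(out) else '')
    for P in [c-nn*.005]: print('mid',P)
    hi=q[q[:,2]>q[:,2].max()-.012]; print('hi',hi.min(0),hi.max(0))
for n,(u0,u1,v0,v1) in {'top':(200,400,170,270),'side':(210,350,200,365)}.items():
    im=S[n]['image'][v0:v1,u0:u1,::-1]; k=min(800/im.shape[1],600/im.shape[0])/1.0
    im=cv2.resize(im,None,fx=k if n=='side' else 4,fy=k if n=='side' else 4,interpolation=cv2.INTER_CUBIC); cv2.imwrite(f'pics/c_{n}.png',im); print(n,k)
```

```text
top mat z 0.0028142602001663963
1558 [ 0.52122706 -0.10146784  0.03008667] [0.64087677 0.17270223 0.15474742]
plane 928 [0.5678398  0.05366384 0.09336753] [0.85977284 0.0915166  0.50240957] lean elev 30.15954430907709 yaw 6.0758435490761515
y ext [-0.1539701  -0.11092463  0.11528663  0.11768404] z ext [-0.0743511  -0.0715415   0.06085582  0.06427121]
proud pts 53 [[-0.153 -0.083  0.018]
 [-0.149 -0.078  0.014]
 [-0.158 -0.078  0.013]
 [ 0.008 -0.041  0.011]
 [ 0.003 -0.037  0.011]
 [-0.006 -0.035  0.011]
 [-0.014 -0.034  0.011]
 [ 0.025 -0.035  0.011]
 [-0.011 -0.027  0.011]
 [ 0.003  0.036  0.023]
 [-0.002  0.034  0.022]
 [ 0.012  0.04   0.022]
 [ 0.006  0.039  0.021]
 [ 0.001  0.032  0.018]
 [-0.005  0.037  0.019]
 [ 0.012  0.038  0.018]
 [ 0.006  0.041  0.019]
 [ 0.001  0.042  0.019]
 [-0.004  0.039  0.017]
 [ 0.012  0.039  0.016]]
mid [0.56354093 0.05320626 0.09085548]
hi [ 0.52380161 -0.05885156  0.14282529] [0.56432124 0.16558113 0.15474742]
side mat z 0.0019471051745121315
1812 [ 0.52077818 -0.05925912  0.03005307] [0.61204423 0.17688289 0.14267327]
plane 892 [0.56205586 0.078
[... 156 characters left out ...]
46] z ext [-0.0785359  -0.07595452  0.05084872  0.05228039]
proud pts 75 [[-0.032  0.03   0.022]
 [-0.029  0.029  0.022]
 [-0.028  0.032  0.019]
 [-0.032  0.032  0.015]
 [-0.026  0.031  0.02 ]
 [-0.025  0.035  0.017]
 [-0.032  0.031  0.012]
 [-0.022  0.031  0.021]
 [-0.022  0.034  0.018]
 [-0.025  0.034  0.014]
 [-0.018  0.03   0.022]
 [-0.018  0.034  0.019]
 [-0.019  0.036  0.015]
 [-0.015  0.031  0.021]
 [-0.016  0.033  0.018]
 [-0.02   0.032  0.014]
 [-0.012  0.029  0.022]
 [-0.01   0.035  0.019]
 [-0.013  0.035  0.015]
 [-0.021  0.03   0.01 ]]
mid [0.55775899 0.07840576 0.09538517]
hi [ 0.52077818 -0.05925912  0.1308024 ] [0.56993172 0.17053068 0.14267327]
top 4.0
side 3.6363636363636362
```

View pics/c_side.png

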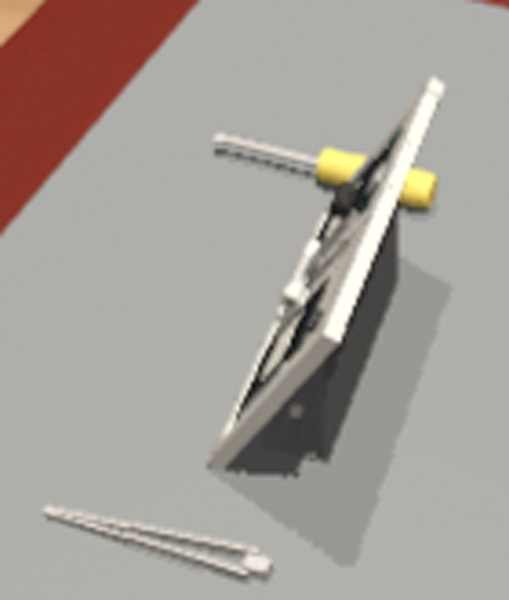

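The cropped side view shows the frame leaning over the dark rest. The kickstand is folded, with its toe block at about (295,292) in the crop, and the tweezers and screwdriver are clear at either end. Both views agree: frame yaw is about 6°, origin about (0.612, 0.0625, 0.0055), and the toe stands proud on the middle line. Next I plan the approach.

```bash
cat >> h.py <<'E'
yaw=np.radians(6.03); c,s_=np.cos(yaw),np.sin(yaw)
X0=np.array([c,s_,0]); Yf=np.array([-s_,c,0]); Up=np.array([0,0,1.])
O=np.array([.612,.0625,.0055]); th=np.radians(30)
Zf=-np.sin(th)*X0+np.cos(th)*Up; Nf=np.cos(th)*X0+np.sin(th)*Up
hub=O+.06*Zf+.0105*Nf
def toe(t): a=np.arctan2(.010,.0733)+t; return hub+.074*(np.sin(a)*Nf+np.cos(a)*Zf)
Rpinch=np.stack([np.cross(Yf,-Up),Yf,-Up],1)
def delta(P,Rt,cur=None):
    o=robot.get_obs(); Rc=rot(o['ee_rot']); p=np.array(o['tool_pos'])
    if cur is not None: p,Rc=cur
    print('rv',(R.from_matrix(Rc.T@Rt).as_rotvec()).round(3),'cm',(Rc.T@(np.array(P)-p)*100).round(2))
E
python3 - <<'E'
from h import *
print(hub,toe(0),toe(1.83))
delta(toe(0)+[0,0,.10],Rpinch)
E
```

```text
[0.59120894 0.06030376 0.06271152] [0.56336616 0.05736263 0.13121064] [0.66418987 0.06801301 0.07221687]
rv [-0.002 -0.001 -0.421] cm [-51.77 -32.01  -5.96]
```

{"op": "move_arm", "data": {
  "deltas": [0,0,-0.14,-6,-4,-6,0,0,0,-0.28,-12,-8,-6,0,0,0,-0.421,-18,-11.5,-6,0,0,0,-0.421,-24,-15,-6,0,0,0,-0.421,-29,-18,-6,0,0,0,-0.421,-34,-21,-6,0,0,0,-0.421,-39,-24,-6,0,0,0,-0.421,-44,-27.5,-6,0]
}}

```text
time: 0.9
tool_pos: [0.416, 0.2299, 0.2301]
ee_rot: [3.141, -0.0, -3.036]
wrist_force: [0.2, 0.5, 1.1]
width: 0.0468
finger_force: 0.0
```

Run:
```python
from h import *
o=robot.get_obs();print(o['time'],o['tool_pos'],o['ee_rot'],o['width'],o['joint_positions'])
delta(toe(0)+[0,0,.06],Rpinch)
```

```text
0.9 [0.41600526 0.2299446  0.23006337] [ 3.14138641e+00 -1.77053869e-04 -3.03629573e+00] 0.04680138216104333 [ 3.85387355e-01 -8.40026989e-02  1.42835727e+00  2.53636655e-04
  1.79735122e+00 -1.29064892e+00]
rv [ 0. -0.  0.] cm [-12.84 -18.71   3.88]
```

{"op": "move_arm", "data": {
  "deltas": [0,0,0,-12.8,-18.7,3.0,0,0,0,0,-12.8,-18.7,3.0,0,0,0,0,-12.8,-18.7,3.0,0,0,0,0,-12.8,-18.7,3.0,0,0,0,0,-12.8,-18.7,3.0,0,0,0,0,-12.8,-18.7,3.0,0,0,0,0,-12.8,-18.7,3.0,0]
}}

```text
time: 1.6
tool_pos: [0.5618, 0.059, 0.1994]
ee_rot: [3.141, -0.002, -3.038]
wrist_force: [-0.0, -0.1, -0.2]
width: 0.0473
finger_force: 0.0
```

Run:
```python
from h import *
o=robot.get_obs();print(o['time'],o['tool_pos'],o['ee_rot'],o['width'])
s=snap('side'); 
P=toe(0); print('toe px',proj(s,P),'tcp px',proj(s,o['tool_pos']),proj(s,P+[0,0,-.008]))
u,v=proj(s,P)[0].astype(int)
im=s['image'][v-80:v+50,u-80:u+90,::-1].copy(); 
im=cv2.resize(im,None,fx=4,fy=4,interpolation=cv2.INTER_CUBIC); cv2.circle(im,(322,322),3,(0,0,255),-1); cv2.imwrite('pics/a1.png',im)
w=cloud(s); q=w[v-15:v+15,u-15:u+15].reshape(-1,3); f=(q-O)@np.stack([Nf,Yf,Zf],1)
k=f[(f[:,0]>.016)&(f[:,0]<.03)&(abs(f[:,1])<.03)]; print(len(k),k.min(0),k.max(0),k.mean(0))
delta(toe(0)+[0,0,-.008],Rpinch)
```

```text
1.6 [0.56175029 0.05899039 0.1993817 ] [ 3.14067953e+00 -2.16451340e-03 -3.03752111e+00] 0.04734480335693961
toe px [[304.65580777 254.65404298]] tcp px [[304.31185303 230.48352012]] [[304.74080166 257.41227262]]
53 [ 0.01619709 -0.01824158  0.06117455] [0.02686982 0.01176064 0.14028707] [0.02160862 0.002716   0.13385772]
rv [ 0.001 -0.001  0.   ] cm [-0.16 -0.27  7.68]
```

View pics/a1.png

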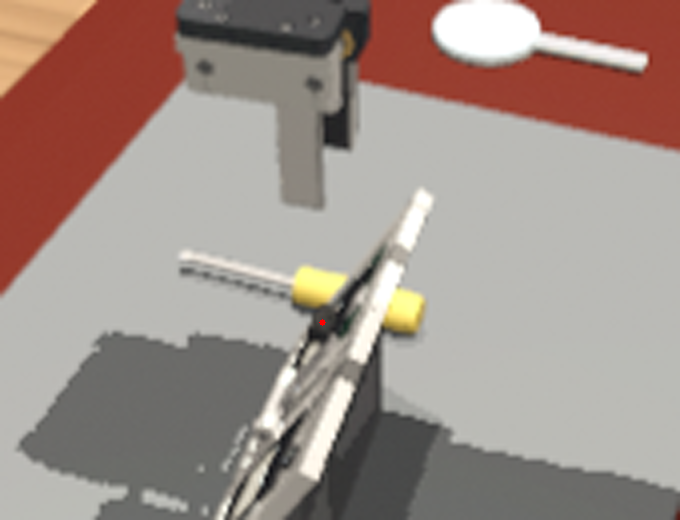

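The black roller toe is at about (322,322) in the crop, right on the red predicted point, with the gripper above it. I'll descend and pinch lightly.

{"op": "move_arm", "data": {
  "deltas": [0,0,0,-0.2,-0.2,4,0,0,0,0,-0.2,-0.2,6.5,0,0,0,0,-0.2,-0.2,7.6,0,0,0,0,-0.2,-0.2,7.7,0.3,0,0,0,-0.2,-0.2,7.7,0.6,0,0,0,-0.2,-0.2,7.7,0.6,0,0,0,-0.2,-0.2,7.7,0.6,0,0,0,-0.2,-0.2,7.7,0.6]
}}

```text
time: 2.45
tool_pos: [0.565, 0.0574, 0.1245]
ee_rot: [-3.141, 0.002, -3.036]
wrist_force: [-0.8, 0.1, -0.3]
width: 0.0192
finger_force: 0.0
```

Run:
```python
from h import *
o=robot.get_obs();print(o['time'],o['tool_pos'],o['ee_rot'],o['width'],o['finger_force'],o['wrist_force'])
p0=o['tool_pos']; Rc=rot(o['ee_rot'])
for t in np.arange(.1,1.85,.1): print(round(t,2),(Rc.T@(toe(t)-toe(0))*100).round(2))
```

```text
2.45 [0.56498537 0.05743308 0.12452424] [-3.14146420e+00  2.09825317e-03 -3.03637325e+00] 0.019189789740635683 0.0 [-0.78186771  0.14140754 -0.27277041]
0.1 [-0.7  -0.   -0.24]
0.2 [-1.42 -0.   -0.42]
0.3 [-2.15 -0.   -0.52]
0.4 [-2.89 -0.   -0.54]
0.5 [-3.63  0.   -0.5 ]
0.6 [-4.36  0.   -0.38]
0.7 [-5.07  0.   -0.18]
0.8 [-5.76  0.    0.08]
0.9 [-6.42  0.    0.41]
1.0 [-7.05  0.    0.81]
1.1 [-7.63  0.    1.26]
1.2 [-8.17  0.    1.78]
1.3 [-8.65  0.    2.34]
1.4 [-9.07  0.    2.95]
1.5 [-9.43  0.    3.59]
1.6 [-9.72  0.    4.27]
1.7 [-9.94  0.    4.98]
1.8 [-10.09   0.     5.7 ]
```

{"op": "move_arm", "data": {
  "deltas": [0,0,0,0,0,0,0.66,0,0,0,0,0,0,0.66,0,0,0,0,0,0,0.66]
}}

```text
time: 2.75
tool_pos: [0.5644, 0.0574, 0.1233]
ee_rot: [3.141, -0.0, -3.037]
wrist_force: [-0.7, 0.4, 0.5]
width: 0.0157
finger_force: 0.0
```

Run:
```python
from h import *
o=robot.get_obs();print(o['tool_pos'],o['width'],o['finger_force'])
s=snap('side'); t=snap('top')
def crop(s,P,n,h=40):
    u,v=proj(s,P)[0].astype(int); im=s['image'][v-h:v+h,u-h:u+h,::-1]
    return cv2.resize(im,(400,400),interpolation=cv2.INTER_CUBIC)
im=np.hstack([crop(s,toe(0),0),crop(t,toe(0),0,30)])
for k in (200,600): cv2.circle(im,(k,200),3,(0,0,255),-1)
cv2.imwrite('pics/a2.png',im)
w=cloud(s);u,v=proj(s,toe(0))[0].astype(int)
q=w[v-25:v+25,u-25:u+25].reshape(-1,3); f=(q-O)@np.stack([Nf,Yf,Zf],1)
k=f[(f[:,0]>.012)&(f[:,0]<.03)&(abs(f[:,1])<.03)&(f[:,2]<.15)]; print(k.round(3)[::max(1,len(k)//40)])
print('tcp in frame',(np.array(o['tool_pos'])-O)@np.stack([Nf,Yf,Zf],1))
```

```text
[0.56435703 0.05736393 0.12332213] 0.015744282919548682 0.0
[[ 0.026 -0.011  0.134]
 [ 0.027 -0.008  0.132]
 [ 0.024 -0.005  0.139]
 [ 0.02  -0.008  0.139]
 [ 0.025 -0.002  0.137]
 [ 0.022 -0.001  0.141]
 [ 0.017 -0.01   0.136]
 [ 0.025 -0.001  0.134]
 [ 0.022 -0.001  0.137]
 [ 0.018 -0.004  0.138]
 [ 0.026  0.003  0.133]
 [ 0.023  0.004  0.138]
 [ 0.019  0.     0.137]
 [ 0.026  0.008  0.136]
 [ 0.023  0.008  0.139]
 [ 0.018  0.003  0.137]
 [ 0.026  0.008  0.132]
 [ 0.023  0.01   0.137]
 [ 0.02   0.007  0.138]
 [ 0.015  0.001  0.135]
 [ 0.024  0.01   0.133]
 [ 0.02   0.009  0.135]
 [ 0.016  0.005  0.134]
 [ 0.023  0.007  0.126]
 [ 0.02   0.009  0.131]
 [ 0.017  0.008  0.134]
 [ 0.021  0.01   0.128]
 [ 0.017  0.009  0.13 ]
 [ 0.012  0.     0.125]
 [ 0.016  0.01   0.129]
 [ 0.014  0.006  0.122]
 [ 0.013  0.002  0.113]
 [ 0.013  0.     0.107]
 [ 0.013 -0.004  0.099]
 [ 0.013 -0.001  0.097]
 [ 0.013 -0.008  0.086]
 [ 0.015 -0.021  0.062]
 [ 0.013  0.004  0.095]
 [ 0.016 -0.021  0.058]
 [ 0.013 -0.019  0.064]
 [ 0.013  0.008  0.097]
 [ 0.014 -0.015  0.064]
 [ 0.013  0.006  0.09 ]
 [ 0.014 -0.014  0.06 ]
 [ 0.013 -0.002  0.076]
 [ 0.015 -0.01   0.059]
 [ 0.013 -0.003  0.07 ]
 [ 0.017 -0.004  0.062]
 [ 0.013 -0.004  0.065]
 [ 0.016 -0.002  0.061]
 [ 0.013  0.004  0.071]
 [ 0.016 -0.     0.059]
 [ 0.013  0.001  0.064]
 [ 0.016  0.004  0.06 ]
 [ 0.013  0.008  0.068]
 [ 0.015  0.009  0.063]
 [ 0.016  0.011  0.06 ]
 [ 0.012  0.01   0.063]
 [ 0.014  0.015  0.064]]
tcp in frame [ 1.74120768e-02 -1.02796934e-04  1.25996408e-01]
```

View pics/a2.png

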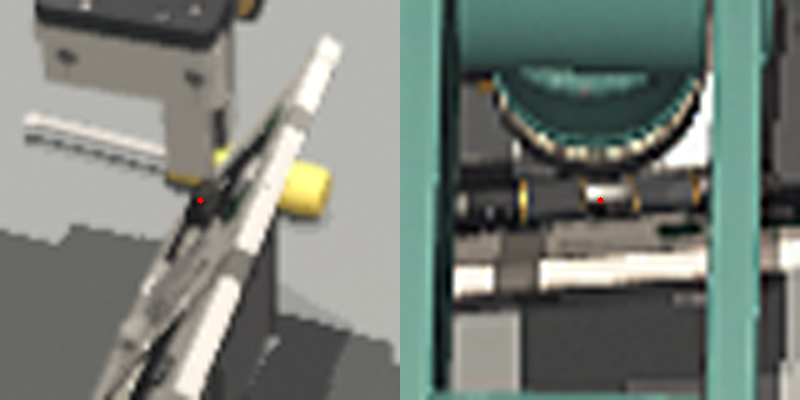

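The crop shows the finger at (190,130) ending in an orange tip at about (185,182), just above the roller at (200,205). The fingertips therefore appear to be above the toe rather than around it. I'll check with depth.

Run:
```python
from h import *
o=robot.get_obs(); T=np.array(o['tool_pos'])
for n in('side','top'):
    s=snap(n); w=cloud(s).reshape(-1,3); rel=(w-T)@rot(o['ee_rot'])
    m=(abs(rel[:,0])<.03)&(abs(rel[:,1])<.05)&(rel[:,2]<.03)&(rel[:,2]>-.06)
    q=rel[m]; q=q[np.argsort(q[:,2])]
    print(n,len(q)); 
    for lo in np.arange(-.03,.03,.004):
        k=q[(q[:,2]>=lo)&(q[:,2]<lo+.004)]
        if len(k): print(round(lo,3),len(k),k[:,0].min().round(3),k[:,0].max().round(3),k[:,1].min().round(3),k[:,1].max().round(3))
```

```text
side 471
-0.022 11 0.024 0.028 -0.044 0.049
-0.018 103 -0.0 0.03 -0.049 0.05
-0.014 59 -0.005 0.03 -0.05 0.049
-0.01 27 -0.004 0.019 -0.038 0.047
-0.006 25 -0.001 0.018 -0.047 0.041
-0.002 8 -0.003 0.015 -0.033 0.045
0.002 10 0.001 0.012 -0.048 0.008
0.006 16 0.001 0.011 -0.048 0.008
0.01 19 -0.002 0.01 -0.049 0.04
0.014 20 -0.004 0.008 -0.045 0.048
0.018 18 -0.007 0.006 -0.038 0.049
0.022 18 -0.009 0.004 -0.032 0.048
0.026 25 -0.012 0.002 -0.048 0.049
top 270
-0.03 2 0.027 0.028 0.007 0.028
-0.026 6 0.025 0.03 -0.026 0.036
-0.022 27 0.003 0.03 -0.034 0.047
-0.018 50 0.002 0.03 -0.036 0.05
-0.014 35 0.003 0.03 -0.031 0.047
-0.01 19 -0.0 0.03 -0.037 0.05
-0.006 22 0.006 0.03 -0.037 0.042
-0.002 12 0.006 0.016 -0.034 0.047
0.002 6 0.006 0.013 -0.01 0.02
0.006 13 0.008 0.012 -0.038 0.039
0.01 20 0.005 0.011 -0.032 0.042
0.014 16 0.003 0.01 -0.035 0.048
0.018 14 0.001 0.007 -0.038 0.037
0.022 12 0.0 0.006 -0.033 0.045
0.026 14 -0.003 0.002 -0.038 0.048
```

Run:
```python
from h import *
o=robot.get_obs(); T=np.array(o['tool_pos']); Rc=rot(o['ee_rot'])
s=snap('side'); w=cloud(s); rel=(w-T)@Rc
m=(abs(rel[...,0])<.014)&(rel[...,1]>.0)&(rel[...,1]<.05)&(rel[...,2]>-.06)&(rel[...,2]<.0)
v,u=np.nonzero(m)
for vv in range(v.min(),v.max()+1):
    k=rel[vv][m[vv]]; uu=u[v==vv]
    if len(uu): print(vv,uu.min(),uu.max(),'x',k[:,0].min().round(3),k[:,0].max().round(3),'y',np.median(k[:,1]).round(3),'z',np.median(k[:,2]).round(3))
print('tcp px',proj(s,T),'z-19',proj(s,T-.019*Rc[:,2]))
```

```text
241 297 297 x -0.008 -0.008 y 0.019 z -0.06
242 297 306 x -0.008 0.009 y 0.019 z -0.058
243 297 306 x -0.009 0.01 y 0.021 z -0.058
244 297 306 x -0.009 0.01 y 0.021 z -0.055
245 297 306 x -0.008 0.01 y 0.02 z -0.052
246 297 307 x -0.008 0.011 y 0.019 z -0.048
247 297 307 x -0.008 0.01 y 0.02 z -0.046
248 297 307 x -0.008 0.01 y 0.019 z -0.043
249 302 307 x 0.001 0.01 y 0.019 z -0.041
250 307 307 x 0.01 0.01 y 0.01 z -0.032
253 303 304 x -0.003 0.0 y 0.001 z -0.013
254 302 305 x -0.004 0.002 y 0.003 z -0.013
255 302 306 x -0.002 0.005 y 0.006 z -0.012
256 301 307 x -0.005 0.006 y 0.008 z -0.011
257 301 306 x -0.005 0.006 y 0.009 z -0.009
258 301 306 x -0.004 0.006 y 0.011 z -0.008
259 302 305 x -0.002 0.005 y 0.01 z -0.005
260 303 304 x -0.0 0.003 y 0.01 z -0.001
tcp px [[304.33870415 257.30395043]] z-19 [[304.1289412  250.70172208]]
```

{"op": "move_arm", "data": {
  "deltas": [0,0,0,0,0,0,0.1,0,0,0,0,0,0,0.1,0,0,0,0,0,0,0.1,0,0,0,0,0,0,0.1]
}}

```text
time: 3.4
tool_pos: [0.5643, 0.0574, 0.1233]
ee_rot: [3.141, 0.0, -3.036]
wrist_force: [0.2, -0.7, 1.2]
width: 0.0411
finger_force: 0.0
```

Run:
```python
from h import *
o=robot.get_obs(); T=np.array(o['tool_pos']); Rc=rot(o['ee_rot']); print(o['width'],o['time'])
s=snap('side'); w=cloud(s); rel=(w-T)@Rc
m=(abs(rel[...,0])<.014)&(rel[...,1]>-.05)&(rel[...,1]<.05)&(rel[...,2]>-.06)&(rel[...,2]<.0)
v,u=np.nonzero(m)
for vv in range(v.min(),v.max()+1):
    k=rel[vv][m[vv]]; uu=u[v==vv]
    for sg in (1,-1):
        j=k[k[:,1]*sg>0]
        if len(j): print(vv,sg,len(j),'x',j[:,0].min().round(3),j[:,0].max().round(3),'y',j[:,1].min().round(3),j[:,1].max().round(3),'z',j[:,2].min().round(3),j[:,2].max().round(3))
```

```text
0.04110783109631127 3.4
228 -1 1 x 0.009 0.009 y -0.03 -0.03 z -0.06 -0.06
229 -1 1 x 0.01 0.01 y -0.029 -0.029 z -0.057 -0.057
230 -1 3 x 0.007 0.009 y -0.03 -0.022 z -0.06 -0.054
231 -1 4 x 0.005 0.01 y -0.027 -0.021 z -0.058 -0.054
232 -1 4 x 0.005 0.01 y -0.028 -0.02 z -0.056 -0.051
233 -1 4 x 0.005 0.01 y -0.029 -0.02 z -0.053 -0.047
234 -1 4 x 0.005 0.009 y -0.029 -0.02 z -0.051 -0.044
235 -1 4 x 0.005 0.01 y -0.027 -0.02 z -0.048 -0.043
236 -1 7 x -0.004 0.01 y -0.028 -0.019 z -0.045 -0.039
237 -1 8 x -0.004 0.01 y -0.026 -0.019 z -0.044 -0.038
238 -1 7 x -0.004 0.009 y -0.023 -0.018 z -0.04 -0.036
239 -1 7 x -0.004 0.01 y -0.023 -0.02 z -0.037 -0.032
240 -1 4 x 0.002 0.009 y -0.023 -0.02 z -0.034 -0.031
243 1 1 x 0.009 0.009 y 0.021 0.021 z -0.06 -0.06
244 1 1 x 0.01 0.01 y 0.023 0.023 z -0.059 -0.059
245 1 1 x 0.01 0.01 y 0.024 0.024 z -0.057 -0.057
246 1 7 x -0.008 0.01 y 0.023 0.035 z -0.06 -0.054
247 1 10 x -0.009 0.01 y 0.024 0.034 z -0.059 -0.052
248 1 11 x -0.008 0.01 y 0.024 0.035 z -0.057 -0.049
249 1 11 x -0.009 0.009 y 0.022 0.035 z -0.054 -0.045
250 1 11 x -0.008 0.01 y 0.025 0.035 z -0.051 -0.045
251 1 11 x -0.009 0.01 y 0.025 0.034 z -0.049 -0.042
251 -1 2 x 0.003 0.003 y -0.009 -0.005 z -0.014 -0.011
252 1 10 x -0.007 0.01 y 0.023 0.033 z -0.046 -0.038
252 -1 3 x 0.002 0.006 y -0.008 -0.003 z -0.014 -0.01
253 1 6 x -0.001 0.01 y 0.024 0.034 z -0.043 -0.032
253 -1 3 x 0.004 0.007 y -0.005 -0.0 z -0.013 -0.009
254 1 4 x -0.003 0.003 y 0.003 0.005 z -0.013 -0.012
254 -1 2 x 0.003 0.006 y -0.002 -0.001 z -0.01 -0.008
255 1 6 x -0.002 0.007 y 0.002 0.009 z -0.014 -0.01
256 1 5 x -0.004 0.005 y 0.004 0.012 z -0.015 -0.009
256 -1 1 x 0.006 0.006 y -0.001 -0.001 z -0.005 -0.005
257 1 6 x -0.005 0.006 y 0.007 0.011 z -0.01 -0.007
258 1 6 x -0.004 0.006 y 0.008 0.011 z -0.008 -0.005
259 1 4 x -0.002 0.004 y 0.009 0.011 z -0.005 -0.003
260 1 1 x 0.0 0.0 y 0.01 0.01 z -0.001 -0.001
```

Depth shows the fingers really end about 31 mm behind the reported TCP. The toe is otherwise well centred, so I'll go down by that much in small steps and then close softly.

{"op": "move_arm", "data": {
  "deltas": [0,0,0,0,0,1,0.1,0,0,0,0,0,2,0.1,0,0,0,0,0,2.7,0.1,0,0,0,0,0,2.9,0.1,0,0,0,0,0,2.9,0.3,0,0,0,0,0,2.9,0.58,0,0,0,0,0,2.9,0.58,0,0,0,0,0,2.9,0.62]
}}

```text
time: 4.25
tool_pos: [0.5647, 0.0573, 0.0949]
ee_rot: [-3.141, 0.001, -3.036]
wrist_force: [-0.0, -0.1, 0.5]
width: 0.0196
finger_force: 30.0
```

Run:
```python
from h import *
o=robot.get_obs(); T=np.array(o['tool_pos']); print(T,o['width'],o['finger_force'],o['wrist_force'],o['time'])
```

```text
[0.5647147  0.05725607 0.09488629] 0.01956058832122015 30.000201165676117 [-0.0422916  -0.09267876  0.49956473] 4.25
```

The toe is gripped (19.6 mm opening, 30 N). I'll swing it along its arc.

{"op": "move_arm", "data": {
  "deltas": [0,0,0,-0.7,0,-0.24,0.62,0,0,0,-1.42,0,-0.42,0.62,0,0,0,-2.15,0,-0.52,0.62,0,0,0,-2.89,0,-0.54,0.62,0,0,0,-3.63,0,-0.5,0.62]
}}

```text
time: 4.75
tool_pos: [0.6025, 0.0611, 0.1017]
ee_rot: [-3.141, 0.004, -3.036]
wrist_force: [-2.0, -1.6, 9.4]
width: 0.0196
finger_force: 30.0
```

{"op": "move_arm", "data": {
  "deltas": [0,0,0,-0.73,0,0.0,0.62,0,0,0,-1.44,0,0.2,0.62,0,0,0,-2.13,0,0.47,0.62,0,0,0,-2.79,0,0.8,0.62,0,0,0,-3.42,0,1.2,0.62,0,0,0,-3.42,0,1.2,0.62]
}}

```text
time: 5.35
tool_pos: [0.643, 0.0653, 0.0961]
ee_rot: [-3.14, 0.021, -3.036]
wrist_force: [2.2, -0.9, 18.6]
width: 0.0194
finger_force: 30.0
```

Run:
```python
from h import *
o=robot.get_obs(); T=np.array(o['tool_pos']); print(T,o['width'],o['finger_force'],o['wrist_force'],o['time'],'exp tcp-toe', T-toe(1.0))
s=snap('side'); 
u,v=290,250
cv2.imwrite('pics/a3.png',cv2.resize(s['image'][v-70:v+80,u-90:u+90,::-1],None,fx=4,fy=4,interpolation=cv2.INTER_CUBIC))
```

```text
[0.64302262 0.06526821 0.09613483] 0.019377354246518874 30.004732310771942 [ 2.15065678 -0.88744603 18.57934396] 5.35 exp tcp-toe [ 0.0095361   0.00049851 -0.02714617]
```

View pics/a3.png

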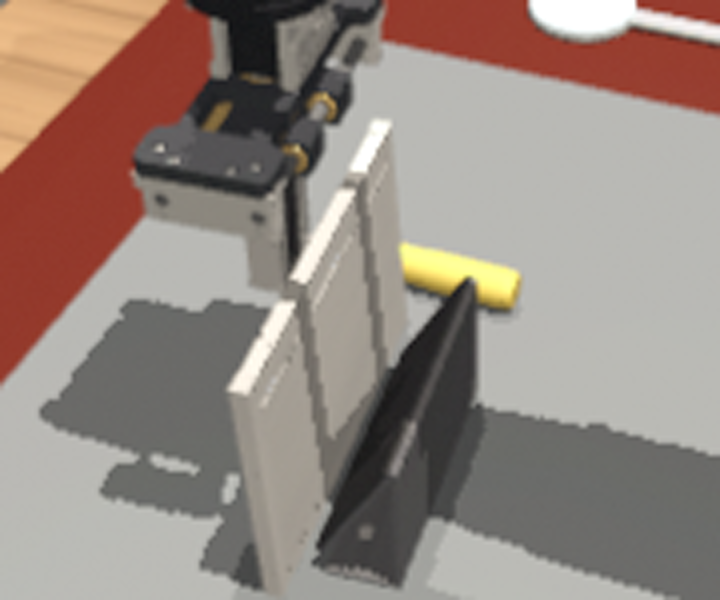

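The picture shows the frame pulled upright off the dark rest: its plate spans about (240..390, 120..590) while the rest stays at (400,450). At 30 N the toe didn't turn in the grip, so the whole frame swung with it. I'll retrace the same path to lay it back.

{"op": "move_arm", "data": {
  "deltas": [0,0,0,0.63,0,-0.4,0.62,0,0,0,1.29,0,-0.73,0.62,0,0,0,1.98,0,-1.0,0.62,0,0,0,2.69,0,-1.2,0.62,0,0,0,3.42,0,-1.25,0.62,0,0,0,4.16,0,-1.24,0.62,0,0,0,4.9,0,-1.22,0.62,0,0,0,5.63,0,-1.12,0.62]
}}

```text
time: 6.2
tool_pos: [0.578, 0.059, 0.098]
ee_rot: [3.141, 0.0, -3.036]
wrist_force: [3.3, 0.2, -5.8]
width: 0.0197
finger_force: 30.0
```

{"op": "move_arm", "data": {
  "deltas": [0,0,0,0.35,0,0.09,0.62,0,0,0,0.72,0,0.18,0.62,0,0,0,1.42,0,0.42,0.62,0,0,0,1.42,0,0.42,0.62]
}}

```text
time: 6.6
tool_pos: [0.5639, 0.0575, 0.0948]
ee_rot: [3.141, 0.0, -3.036]
wrist_force: [2.1, 0.5, -2.7]
width: 0.0197
finger_force: 30.0
```

```bash
cat >> h.py <<'E'
def framefit():
    for n,(u0,u1,v0,v1) in {'top':(235,365,150,260),'side':(235,345,200,340)}.items():
        s=snap(n); p=cloud(s)[v0:v1,u0:u1].reshape(-1,3); rel=p-O
        q=p[(p[:,2]>.03)&(p[:,2]<.16)&(abs(rel@Yf)<.125)]
        best=0;rng=np.random.default_rng(0)
        for _ in range(2000):
            a=q[rng.choice(len(q),3,False)];nn=np.cross(a[1]-a[0],a[2]-a[0]);l=np.linalg.norm(nn)
            if l<1e-6: continue
            nn/=l
            if abs(nn[2])>.7 or abs(nn[0])<.4: continue
            i=abs((q-a[0])@nn)<.002
            if i.sum()>best: best=i.sum();I=i
        a=q[I];c=a.mean(0);nn=np.linalg.svd(a-c)[2][2];nn*=np.sign(nn[0])
        yd=np.array([-nn[1],nn[0],0]);yd/=np.linalg.norm(yd); zd=np.cross(nn,yd)
        e=np.percentile((a-c)@yd,[1,99]); ze=np.percentile((a-c)@zd,[1,99])
        o=c-nn*.005; t=(o[2]-.0055)/zd[2]; o=o-t*zd+e.mean()*yd
        print(n,best,'lean',np.degrees(np.arcsin(nn[2])).round(2),'yaw',np.degrees(np.arctan2(nn[1],nn[0])).round(2),'origin',o.round(4),'ylen',(e[1]-e[0]).round(3),'z top',(t+ze[1]).round(4))
E
python3 - <<'E'
from h import *
o=robot.get_obs(); T=np.array(o['tool_pos']); print(T,o['width'],o['finger_force'],o['wrist_force'],o['time'])
framefit()
s=snap('side'); 
u,v=290,250
cv2.imwrite('pics/a4.png',cv2.resize(s['image'][v-70:v+80,u-90:u+90,::-1],None,fx=4,fy=4,interpolation=cv2.INTER_CUBIC))
E
```

```text
[0.56386236 0.0574734  0.09477533] 0.019652419800159058 29.999195337295532 [ 2.06212627  0.53414333 -2.72756616] 6.6
top 392 lean 30.18 yaw 5.94 origin [0.6126 0.0614 0.0055] ylen 0.228 z top 0.1624
side 876 lean 30.03 yaw 6.05 origin [0.6114 0.0652 0.0055] ylen 0.227 z top 0.1561
```

View pics/a4.png

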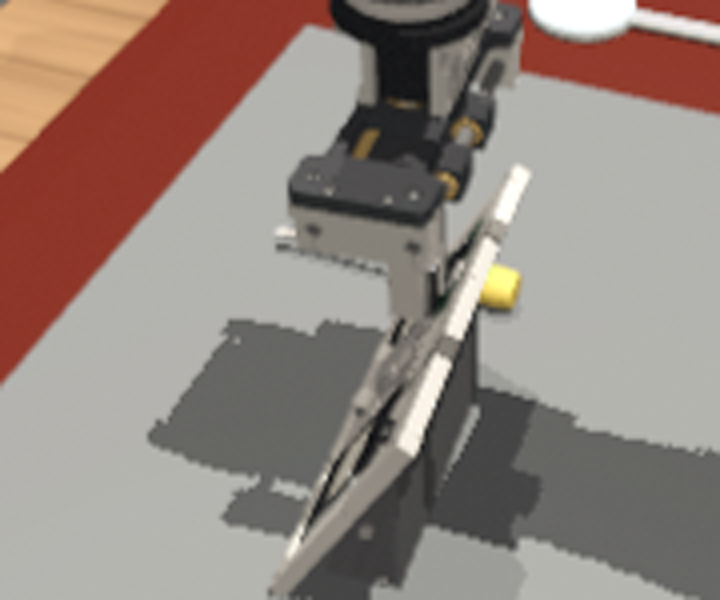

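The frame is back on the rest at its original pose (lean 30°, same origin), and the fingers still straddle the toe at about (415,310). Now I'll look for a light grip by easing the closure.

{"op": "move_arm", "data": {
  "deltas": [0,0,0,0,0,0,0.5,0,0,0,0,0,0,0.5,0,0,0,0,0,0,0.5]
}}

```text
time: 7.05
tool_pos: [0.5641, 0.0573, 0.0947]
ee_rot: [-3.141, -0.0, -3.036]
wrist_force: [-0.5, 0.3, 0.3]
width: 0.0237
finger_force: 0.0
```

{"op": "move_arm", "data": {
  "deltas": [0,0,0,0,0,0,0.575,0,0,0,0,0,0,0.575,0,0,0,0,0,0,0.575]
}}

```text
time: 7.35
tool_pos: [0.5642, 0.0576, 0.0944]
ee_rot: [3.141, -0.0, -3.036]
wrist_force: [-0.5, 0.9, 1.1]
width: 0.0199
finger_force: 0.7
```

{"op": "move_arm", "data": {
  "deltas": [0,0,0,0,0,0,0.585,0,0,0,0,0,0,0.585]
}}

```text
time: 7.55
tool_pos: [0.5643, 0.0576, 0.0944]
ee_rot: [3.141, -0.0, -3.036]
wrist_force: [-0.1, 2.0, 0.8]
width: 0.0198
finger_force: 12.7
```

{"op": "move_arm", "data": {
  "deltas": [0,0,0,0,0,0,0.5,0,0,0,0,0,0.2,0.5,0,0,0,0,0,0.2,0.578,0,0,0,0,0,0.2,0.578,0,0,0,0,0,0.2,0.578]
}}

```text
time: 8.05
tool_pos: [0.5641, 0.0576, 0.0919]
ee_rot: [3.141, -0.001, -3.036]
wrist_force: [-0.2, 1.1, -1.4]
width: 0.0198
finger_force: 4.6
```

{"op": "move_arm", "data": {
  "deltas": [0,0,0,-0.7,0,-0.24,0.578,0,0,0,-1.42,0,-0.42,0.578,0,0,0,-2.15,0,-0.52,0.578,0,0,0,-2.89,0,-0.54,0.578]
}}

```text
time: 8.45
tool_pos: [0.594, 0.0606, 0.0981]
ee_rot: [3.141, 0.001, -3.036]
wrist_force: [-0.5, 0.6, -0.1]
width: 0.02
finger_force: 4.5
```

Run:
```python
from h import *
o=robot.get_obs(); T=np.array(o['tool_pos']); print(T,o['width'],o['finger_force'],o['wrist_force'],o['time'])
framefit()
```

```text
[0.59401988 0.06063455 0.0980773 ] 0.02004071439080997 4.535952061414719 [-0.5015772   0.58499705 -0.13248029] 8.45
top 716 lean 30.17 yaw 5.97 origin [0.612  0.0615 0.0055] ylen 0.226 z top 0.1594
side 987 lean 30.2 yaw 6.03 origin [0.6118 0.0645 0.0055] ylen 0.229 z top 0.1547
```

The frame stays put and the toe now turns in the grip. I'll carry on over centre.

{"op": "move_arm", "data": {
  "deltas": [0,0,0,-0.74,0,0.04,0.578,0,0,0,-1.47,0,0.16,0.578,0,0,0,-2.18,0,0.36,0.578,0,0,0,-2.87,0,0.62,0.578,0,0,0,-3.53,0,0.95,0.578,0,0,0,-4.16,0,1.35,0.578,0,0,0,-4.74,0,1.8,0.578,0,0,0,-5.28,0,2.32,0.578]
}}

```text
time: 9.35
tool_pos: [0.6465, 0.0661, 0.0742]
ee_rot: [3.142, 0.001, -3.036]
wrist_force: [0.4, 1.1, 1.0]
width: 0.0197
finger_force: 4.6
```

{"op": "move_arm", "data": {
  "deltas": [0,0,0,-0.48,0,0.56,0.578,0,0,0,-0.9,0,1.17,0.578,0,0,0,-1.26,0,1.81,0.578,0,0,0,-1.55,0,2.49,0.578,0,0,0,-1.7,0,3.0,0.578]
}}

```text
time: 9.85
tool_pos: [0.6624, 0.0678, 0.0433]
ee_rot: [3.141, -0.001, -3.036]
wrist_force: [1.3, 1.4, -0.3]
width: 0.0202
finger_force: 4.6
```

Run:
```python
from h import *
o=robot.get_obs(); T=np.array(o['tool_pos']); print(T,o['width'],o['finger_force'],o['wrist_force'],o['time'],toe(1.83))
framefit()
```

```text
[0.6623834  0.06777916 0.0432893 ] 0.020165945564737386 4.5951638370752335 [ 1.33322125  1.35099732 -0.34921827] 9.85 [0.66418987 0.06801301 0.07221687]
top 381 lean 30.03 yaw 5.96 origin [0.6126 0.0615 0.0055] ylen 0.229 z top 0.1578
side 1005 lean 30.21 yaw 5.95 origin [0.6119 0.0644 0.0055] ylen 0.229 z top 0.1549
```

Now I release, let the spring take it to the stop, and rise to check.

{"op": "move_arm", "data": {
  "deltas": [0,0,0,0,0,0,0.3,0,0,0,0,0,0,0.1,0,0,0,0,0,0,0,0,0,0,0,0,-5,0,0,0,0,0,0,-10,0,0,0,0,2,0,-15,0,0,0,0,4,0,-18,0]
}}

```text
time: 10.65
tool_pos: [0.6231, 0.0633, 0.2286]
ee_rot: [-3.141, 0.004, -3.037]
wrist_force: [0.7, 0.4, 0.3]
width: 0.0469
finger_force: 0.0
```

```bash
cat >> h.py <<'E'
def Rtilt(a): # tool z tilted out from down by a (parallel to frame at lean a), tool y = frame x
    z=np.sin(a)*X0-np.cos(a)*Up; y=np.cos(a)*X0+np.sin(a)*Up
    return np.stack([np.cross(y,z),y,z],1)
E
python3 - <<'E'
from h import *
o=robot.get_obs(); T=np.array(o['tool_pos']); print(T,o['time'],o['joint_positions'])
framefit()
s=snap('side'); w=cloud(s); f=(w-O)@np.stack([Nf,Yf,Zf],1)
m=(f[...,0]>.03)&(f[...,0]<.12)&(abs(f[...,1])<.02)&(f[...,2]>0)&(f[...,2]<.12)
g=f[m]; print('stand',m.sum(),g.min(0),g.max(0)); far=g[g[:,0]>.065]; print('toe',len(far),far.mean(0),'exp', (toe(1.83)-O)@np.stack([Nf,Yf,Zf],1))
u,v=290,260
cv2.imwrite('pics/a5.png',cv2.resize(s['image'][v-70:v+70,u-80:u+80,::-1],None,fx=4,fy=4,interpolation=cv2.INTER_CUBIC))
# top grasp: tip depth 26mm below top edge; hover 60mm up
tip=O+.129*Zf
for h in(.09,0): delta(tip+(.031-h)*(-Zf),Rtilt(th))
E
```

```text
[0.62308885 0.06327628 0.22859184] 10.65 [ 1.08975358e-02  2.54072574e-01  1.06799150e+00 -3.15270458e-04
  1.81516036e+00 -1.66498537e+00]
top 311 lean 30.2 yaw 5.77 origin [0.613  0.0611 0.0055] ylen 0.228 z top 0.1592
side 997 lean 30.11 yaw 6.04 origin [0.6116 0.0645 0.0055] ylen 0.228 z top 0.155
stand 167 [ 0.03012057 -0.00799352  0.02404391] [0.0860246  0.01231357 0.05706981]
toe 80 [0.07656484 0.00313658 0.03740013] exp [7.88076597e-02 3.46944695e-18 3.15383832e-02]
rv [-0.404 -0.402  1.533] cm [10.62  0.04  6.06]
rv [-0.404 -0.402  1.533] cm [ 6.19  0.05 13.9 ]
```

View pics/a5.png

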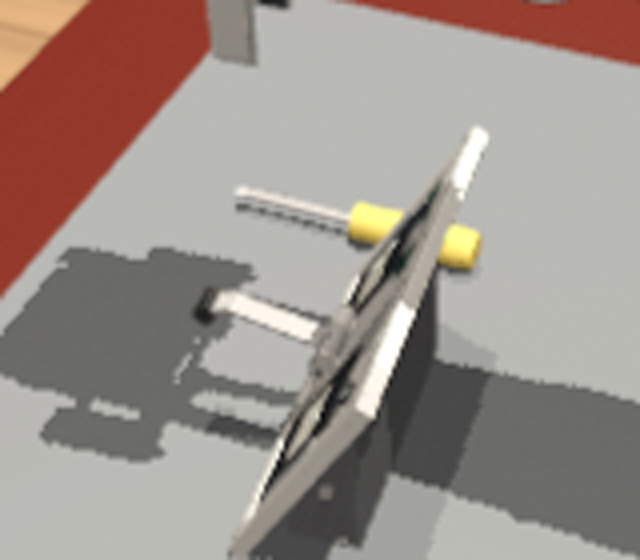

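The kickstand is fully open. The strap runs from the hub at (330,340) out to the black toe at (207,303), and the depth readings match the expected toe position at the stop. The frame hasn't moved. Next I turn the tool to line up with the top edge.

{"op": "move_arm", "data": {
  "deltas": [-0.037,-0.037,0.139,2,0,0,0,-0.073,-0.073,0.279,4,0,0,0,-0.11,-0.11,0.418,6,0,0,0,-0.147,-0.146,0.557,8,0,0,0,-0.184,-0.183,0.697,10,0,0,0,-0.22,-0.219,0.836,10,0,0,0,-0.257,-0.256,0.975,10,0,0,0,-0.294,-0.292,1.115,10.6,0,0,0]
}}

```text
time: 11.6
tool_pos: [0.5166, 0.052, 0.2217]
ee_rot: [2.758, 0.079, 2.094]
wrist_force: [0.3, 0.6, -0.2]
width: 0.0472
finger_force: 0.0
```

Run:
```python
from h import *
o=robot.get_obs(); print(o['tool_pos'],o['ee_rot'],o['time'],o['joint_positions'])
delta(O+.129*Zf-(.031-.09)*Zf,Rtilt(th))
```

```text
[0.51659009 0.05200484 0.2217298 ] [2.75830219 0.07906663 2.09403877] 11.6 [-0.1380535  -0.30757056  1.68688984  0.17493746  1.41216978 -0.67371934]
rv [-0.122 -0.113  0.41 ] cm [ 0.38 -1.81  5.02]
```

{"op": "move_arm", "data": {
  "deltas": [-0.04,-0.037,0.137,0.1,-0.6,1.6,0,-0.08,-0.075,0.273,0.25,-1.2,3.3,0,-0.122,-0.113,0.41,0.38,-1.8,5.0,0,-0.122,-0.113,0.41,0.38,-1.8,5.0,0,-0.122,-0.113,0.41,0.38,-1.8,5.0,0]
}}

```text
time: 12.1
tool_pos: [0.5187, 0.0532, 0.1698]
ee_rot: [2.618, 0.003, 1.686]
wrist_force: [-0.0, -0.1, -0.2]
width: 0.0472
finger_force: 0.0
```

Run:
```python
from h import *
o=robot.get_obs(); T=np.array(o['tool_pos']); Rc=rot(o['ee_rot']); print(T,o['time'],o['joint_positions'])
delta(O+.129*Zf-.031*Zf,Rtilt(th))
framefit()
s=snap('side'); u,v=proj(s,T)[0].astype(int)
w=cloud(s); rel=(w-T)@Rc
m=(abs(rel[...,0])<.011)&(abs(rel[...,1])<.045)&(rel[...,2]>-.07)&(rel[...,2]<.005)
g=rel[m]; print('fingers',len(g),'y',np.percentile(g[:,1],[1,99]),'zmax',np.sort(g[:,2])[-8:].round(3),'x',g[:,0].min(),g[:,0].max())
u=min(max(u,90),550)
cv2.imwrite('pics/a6.png',cv2.resize(s['image'][v-60:v+80,u-80:u+80,::-1],None,fx=4,fy=4,interpolation=cv2.INTER_CUBIC))
```

```text
[0.51874919 0.05324503 0.16978671] 12.1 [-0.07469842 -0.41633618  1.90793925  0.10126938  1.13588495 -0.20920166]
rv [-0.    -0.002  0.01 ] cm [-0.08 -0.1   9.11]
top 747 lean 30.0 yaw 5.94 origin [0.6124 0.0613 0.0055] ylen 0.226 z top 0.1581
side 986 lean 30.33 yaw 6.04 origin [0.6118 0.0659 0.0055] ylen 0.226 z top 0.1545
fingers 196 y [-0.03302818  0.03804883] zmax [-0.037 -0.037 -0.037 -0.035 -0.035 -0.035 -0.034 -0.034] x -0.009779836095667818 0.010950571794385314
```

View pics/a6.png

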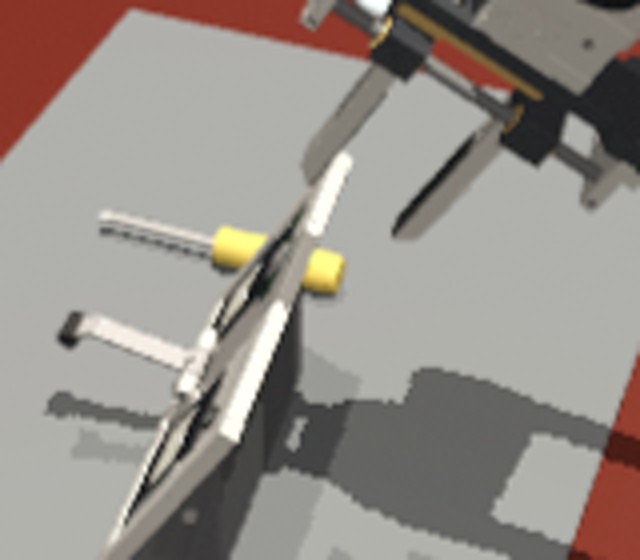

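The fingers, at (340,110) and (450,180), straddle the frame's plane above its top edge at (345,160), and the kickstand is open at (70,328). I'll go down along the plate and grip.

{"op": "move_arm", "data": {
  "deltas": [0,0,0.01,0,-0.1,3,0,0,0,0.01,-0.08,-0.1,6,0,0,0,0.01,-0.08,-0.1,8.2,0,0,0,0.01,-0.08,-0.1,9.2,0,0,0,0.01,-0.08,-0.1,9.2,0,0,0,0.01,-0.08,-0.1,9.2,0.4,0,0,0.01,-0.08,-0.1,9.2,0.7]
}}

```text
time: 12.95
tool_pos: [0.5656, 0.0569, 0.0935]
ee_rot: [2.612, -0.002, 1.674]
wrist_force: [-0.4, -1.1, 0.3]
width: 0.0344
finger_force: 0.0
```

{"op": "move_arm", "data": {
  "deltas": [0,0,0,0,0,0,0.9,0,0,0,0,0,0,0.9,0,0,0,0,0,0,0.9,0,0,0,0,0,0,0.9]
}}

```text
time: 13.35
tool_pos: [0.5643, 0.057, 0.0916]
ee_rot: [2.615, -0.002, 1.674]
wrist_force: [-2.4, -1.1, 1.7]
width: 0.0098
finger_force: 30.0
```

Run:
```python
from h import *
o=robot.get_obs(); T=np.array(o['tool_pos']); Rc=rot(o['ee_rot']); print(T,o['ee_rot'],o['time'],o['width'],o['finger_force'],o['wrist_force'])
framefit()
# plan: frame pose relative to tool fixed; target: lift, then upright at origin (.66,.068), lower edge z=.003
Rf=np.stack([Nf,Yf,Zf],1); pr=Rc.T@(O-T); Rr=Rc.T@Rf
Ru=np.stack([X0,Yf,Up],1)
for Ot,Rt in ((O+.06*Up+.03*X0,Rf),(np.array([.665,.068,.05]),Ru),(np.array([.665,.068,.003]),Ru)):
    Rtool=Rt@Rr.T; P=Ot-Rtool@pr; print(P); delta(P,Rtool)
```

```text
[0.56432141 0.05704767 0.09157809] [ 2.61517744e+00 -2.39338295e-03  1.67418734e+00] 13.35 0.009758387869252337 29.99766086228192 [-2.35576943 -1.11646875  1.72946709]
top 745 lean 30.12 yaw 6.14 origin [0.6126 0.0617 0.0055] ylen 0.227 z top 0.1599
side 773 lean 30.05 yaw 5.97 origin [0.6116 0.0653 0.0055] ylen 0.227 z top 0.1549
[0.59415542 0.06019914 0.15157809]
rv [ 0. -0. -0.] cm [ 0.02  5.6  -3.68]
[0.66651586 0.06774425 0.14853959]
rv [ 0.524 -0.001  0.001] cm [ 0.02 11.73  0.24]
[0.66651586 0.06774425 0.10153959]
rv [ 0.524 -0.001  0.001] cm [0.01 9.37 4.3 ]
```

Gripped at 9.8 mm. I'll lift away from the rest, then bring the frame upright.

{"op": "move_arm", "data": {
  "deltas": [0,0,0,0,0.9,-0.6,0.9,0,0,0,0,2.3,-1.5,0.9,0,0,0,0,4,-2.6,0.9,0,0,0,0,5.6,-3.7,0.9,0.13,0,0,0,7.1,-2.7,0.9,0.26,0,0,0,8.7,-1.7,0.9,0.39,0,0,0,10.2,-0.7,0.9,0.524,0,0,0,11.7,0.2,0.9]
}}

```text
time: 14.25
tool_pos: [0.6668, 0.0677, 0.1476]
ee_rot: [-3.139, -0.003, 1.674]
wrist_force: [0.7, 0.5, -5.4]
width: 0.0099
finger_force: 30.0
```

Run:
```python
from h import *
o=robot.get_obs(); T=np.array(o['tool_pos']); Rc=rot(o['ee_rot']); print(T,o['ee_rot'],o['time'],o['width'],o['finger_force'],o['wrist_force'])
s=snap('side'); u,v=275,260
cv2.imwrite('pics/a7.png',cv2.resize(s['image'][v-100:v+80,u-100:u+100,::-1],None,fx=3,fy=3,interpolation=cv2.INTER_CUBIC))
# plate face (front, toward robot) fit around expected
w=cloud(s).reshape(-1,3); q=w[(abs((w-T)@Yf)<.125)&(abs((w-T)@X0)<.03)&(w[:,2]>.06)&(w[:,2]<T[2]+.01)]
q=q[(abs((q-T)@Yf)>.04)]
best=0;rng=np.random.default_rng(0)
for _ in range(2000):
    a=q[rng.choice(len(q),3,False)];nn=np.cross(a[1]-a[0],a[2]-a[0]);l=np.linalg.norm(nn)
    if l<1e-6: continue
    nn/=l
    if abs(nn[0])<.7: continue
    i=abs((q-a[0])@nn)<.002
    if i.sum()>best: best=i.sum();I=i
a=q[I];c=a.mean(0);nn=np.linalg.svd(a-c)[2][2];nn*=np.sign(nn[0]);print(best,len(q),c,'lean',np.degrees(np.arcsin(nn[2])),'yaw',np.degrees(np.arctan2(nn[1],nn[0])))
```

```text
[0.66684125 0.06768178 0.14763588] [-3.13869802e+00 -2.67810247e-03  1.67377621e+00] 14.25 0.00985974009480229 29.97240607626736 [ 0.65701254  0.53882871 -5.38472483]
1027 1134 [0.65930153 0.08695668 0.11065499] lean -0.35729613482366956 yaw 5.868624589947519
```

View pics/a7.png

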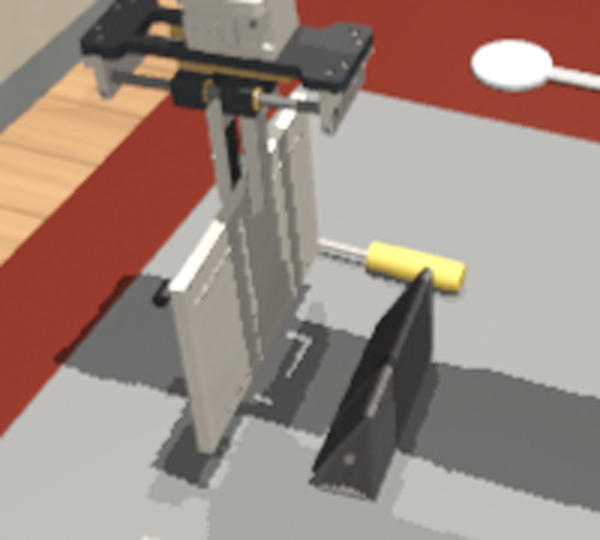

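The frame hangs upright (0.4° off) and well clear of the rest and screwdriver, with the kickstand toe visible behind its left side at (165,292). I'll lower it onto the mat.

{"op": "move_arm", "data": {
  "deltas": [0,0,0,0,0,1.5,0.9,0,0,0,0,0,3,0.9,0,0,0,0,0,4,0.9,0,0,0,0,0,4.4,0.9,0,0,0,0,0,4.5,0.9,0,0,0,0,0,4.5,0.9]
}}

```text
time: 14.9
tool_pos: [0.666, 0.0675, 0.1057]
ee_rot: [3.136, -0.002, 1.674]
wrist_force: [-0.7, 0.5, -5.6]
width: 0.0095
finger_force: 30.0
```

{"op": "move_arm", "data": {
  "deltas": [0,0,0,0,0,0.1,0.9,0,0,0,0,0,0.1,0.9,0,0,0,0,0,0.1,0.9]
}}

```text
time: 15.2
tool_pos: [0.6665, 0.0676, 0.103]
ee_rot: [3.138, -0.003, 1.674]
wrist_force: [-0.4, 0.2, -3.6]
width: 0.0094
finger_force: 30.0
```

{"op": "move_arm", "data": {
  "deltas": [0,0,0,0,0,0.1,0.9,0,0,0,0,0,0.1,0.9,0,0,0,0,0,0.1,0.9]
}}

```text
time: 15.5
tool_pos: [0.6669, 0.0677, 0.1029]
ee_rot: [3.137, -0.003, 1.674]
wrist_force: [-0.5, 1.1, 2.0]
width: 0.0099
finger_force: 30.0
```

{"op": "move_arm", "data": {
  "deltas": [0,0,0,0,0,0.1,0.9,0,0,0,0,0,0.1,0.9,0,0,0,0,0,0.1,0.9,0,0,0,0,0,0.1,0.9]
}}

```text
time: 15.9
tool_pos: [0.6671, 0.0678, 0.1029]
ee_rot: [3.136, -0.003, 1.674]
wrist_force: [-2.6, 1.2, 5.0]
width: 0.0099
finger_force: 30.1
```

Run:
```python
from h import *
o=robot.get_obs(); T=np.array(o['tool_pos']); print(T,o['time'],o['wrist_force'],o['wrist_torque'],o['width'])
s=snap('side'); u,v=275,260
W=cloud(s); w=W.reshape(-1,3); q=w[(abs((w-T)@Yf)<.125)&(abs((w-T)@X0)<.03)&(w[:,2]>.02)&(w[:,2]<.15)]
q=q[(abs((q-T)@Yf)>.04)]
best=0;rng=np.random.default_rng(0)
for _ in range(2000):
    a=q[rng.choice(len(q),3,False)];nn=np.cross(a[1]-a[0],a[2]-a[0]);l=np.linalg.norm(nn)
    if l<1e-6: continue
    nn/=l
    if abs(nn[0])<.7: continue
    i=abs((q-a[0])@nn)<.002
    if i.sum()>best: best=i.sum();I=i
a=q[I];c=a.mean(0);nn=np.linalg.svd(a-c)[2][2];nn*=np.sign(nn[0]);print(best,c,'lean',np.degrees(np.arcsin(nn[2])),'yaw',np.degrees(np.arctan2(nn[1],nn[0])))
f=(w-(c+nn*.005))@np.stack([X0,Yf,Up],1)
# top edge height at both ends
for lo,hi in((-.13,-.06),(.06,.13)):
    k=w[(abs(f[:,0])<.012)&(f[:,1]>lo)&(f[:,1]<hi)]; print('top z',np.percentile(k[:,2],97),len(k))
t=snap('top'); w=cloud(t).reshape(-1,3); f=(w-(c+nn*.005))@np.stack([X0,Yf,Up],1)
m=(f[:,0]>.04)&(f[:,0]<.11)&(abs(f[:,1])<.06)&(w[:,2]>.012)&(w[:,2]<.09); print('stand pts',m.sum(),f[m].min(0) if m.any() else '',f[m].max(0) if m.any() else '', w[m][:,2].min() if m.any() else '')
cv2.imwrite('pics/a8.png',np.hstack([cv2.resize(s['image'][v-70:v+80,u-75:u+75,::-1],(400,400),interpolation=cv2.INTER_CUBIC),cv2.resize(t['image'][150:300,225:375,::-1],(400,400),interpolation=cv2.INTER_CUBIC)]))
```

```text
[0.66705748 0.06777472 0.10288861] 15.9 [-2.64613247  1.19224945  5.01195895] [-0.05110725  0.71210028 -0.02143006] 0.009865355860778423
1276 [0.65960631 0.08755193 0.08776148] lean 0.07190635315760018 yaw 5.900433626219429
top z 0.5284538497413969 719
top z 0.1570825738959804 886
stand pts 1 [ 0.07086931  0.03419185 -0.07486756] [ 0.07086931  0.03419185 -0.07486756] 0.012900196920792473
```

View pics/a8.png

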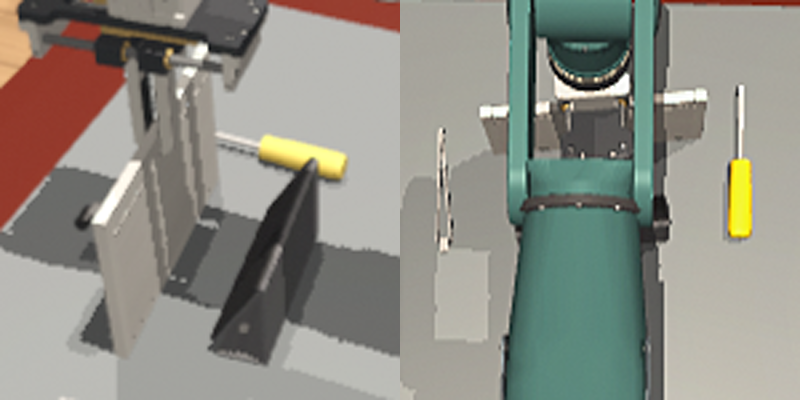

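The frame stands upright on the mat: 0.07° lean, top edge at 0.157 m, about 11 N pressing on the mat. The open toe shows at (85,215), and the tweezers and screwdriver are untouched. I'm handing in.

```bash
python3 -c "
from bench import robot
print(robot.close_job())"
```

```text
the job is handed in; nothing more can be done
None
```

The job is handed in: the kickstand is open against its stop, and the frame stands upright on the mat, held by its top edge. On my first try the grip on the toe was too tight and pulled the frame upright off its rest. I laid it back at its original pose before flipping the kickstand with a lighter grip.

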